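# Fold down a row of flip lids with a fingertip stroke

## Robot

A 6-joint arm with a two-finger parallel gripper is mounted at the origin on the work surface. World frame = base frame: x ahead of the robot, y to its left, z up, the work surface at z = 0. Lengths are in m, angles in degrees, forces in N, time in s.
With the tool pointing down it reaches from about 0.4 to 0.825 m from the base axis. Payload 7 kg.
Tool frame: the origin (TCP) lies between the finger pads; the fingertips stand 19 mm ahead of it and the grasp point (between the pads) is the TCP; x points along the fingers, y is the direction in which the jaws open and shut, and the axes are right-handed (so a half turn about x gives the same grasp; the last joint's range is limited). The gripper opens to 88 mm and grips with 3 to 60 N. Pads are 19 mm wide; open, the fingers measure 130 mm over their backs; the gripper's body (78 mm by 193 mm) begins 47 mm behind the grasp point.
Start: joints at [89.215, 20.546, 0.682, 0, -70.136, -16.507], TCP at [0.201, 0.644, 0.246] pointing down, gripper open.
Joint ranges: [-176.03, 176.03], [-82.01, 121.73], [-58.28, 71.71], [-173.87, 95.51], [-174.79, -0.11], [-173.66, 173.66]. Speed limits (degrees/s): [136.94, 136.94, 172.46, 180, 180, 180].

## Interface

Orientations are given as [roll, pitch, yaw] about the fixed x, y, z axes, in that order (R = Rz(yaw) Ry(pitch) Rx(roll)).
In Python, from plant import r gives the robot as it stands.
- The arm moves only by the tool send_rows, never from a script. Its argument "plan" is a list of rows, each a list of 2 entries, a list of its own where there are three numbers: the shift along the tool's x, y, z scaled (see below), then the turn, a rotation vector about the tool's x, y, z scaled (see below). A call has exactly 5 rows; each row is the pose to reach, as a shift and turn from the pose measured when the call began, along the tool's axes at that moment; what a row does not reach only later rows make up. The controller multiplies each number of a shift by 0.15 m and each number of a turn by pi/4 rad. A row lasts 1/10 s, in which the tool goes at most 50 mm and 8.59 degrees, less where a joint would pass 70% of its speed; a pose out of reach is approached as far as the arm can. A call with a number of a shift or a turn outside -1 to 1 is refused whole. A call with a gripper value outside its range is refused whole. "jaw" is the opening, from -1 (shut) to 1 (fully open), so that 0 is half open, set as the call begins (left out, the last holds). The fingers move at their own pace and stop on an object; "force" is the grip in N (left out, the last holds). Time passes only in rows, so rows that repeat a pose let the fingers close, or fill a call up. It gives the time, the measured TCP pose, the force and the opening at its end, in the units of the state.
- r.get_state(): the state, without advancing time (a new reading comes with each control period).
- r.capture(name): name is "side" or "top"; returns a dict with "color" (384x512x3 uint8, red, green, blue), "range_z" (384x512 float32, m along the optical axis (not along the pixel's ray), 0 where there is no reading), "mtx" (3x3 intrinsics, pixels), "pose" (4x4, takes a point from camera to world coordinates). Camera axes: x right, y down, z forward; pixel columns grow to the right and rows downward; lengths in m; the calibration is good to about 2 mm. A picture is of the moment at which its call begins.
- r.close_job(): hands the job in, once; it reports no verdict.
Trained networks look in a picture, given as the dict that the camera call returned (one of the last four; its "shot" number tells which), for a name from the list of things; names that differ only in an ending like _2 or _b are one class to them, and where a whole thing is asked for, a point or a joint stands for the part that bears it (a point fixed in the world has none). Each returns a list of dicts, best first, with "score" (0 to 1); they miss things now and then, are a little off and sometimes report something else, mostly with a low value. They report only what shows in the picture. A call takes as long as a camera call.
- r.find_in(picture, target): "uv" ([column, row] in pixels, amid what is visible of it).
- r.trace(picture, target): "mask" (384x512 bool, what is visible of it) and "uv" ([column, row] in pixels, amid what is visible of it).
The state is a dict: "time_s": time; "joints": joint angles; "qd": joint speeds; "joint_torque": joint torques, N m; "tcp_pos": TCP position; "eef_rot": TCP orientation; "contact_force": force on the tool from outside, world axes, zero at the start; "moment": the same for the moment, N m; "gripper_width": finger opening in m.
Only numpy, scipy, OpenCV 4.12 (cv2) and the standard library are available. Lean on these libraries where they do the work, as an engineer would, in place of code of your own. Each camera call takes 0.05 s, during which the arm holds its last target. There are 200 camera calls.

## Task

Run your fingertips lightly along the row of flip lids on the reagent tray, from the end with the tab to the other end, so that each lid in turn is folded down flat and shut. Do not pick up or shove the tray, and leave the bottle, the tip box and the marker pen beside it where they are.

Things in the scene. Friction and masses are not known exactly. Their poses are not given: they have to be found in the camera images.
- tray: loose blue reagent tray, 0.7 to 1.2 kg: five open compartments in a row along its x, 216 x 46 mm, 30 high, vials inside below the rims. Origin: centre of its underside. A flat tab (24 mm long, 30 wide, top 27 mm above the bench) sticks out of its -x end, to 131 mm from the origin. Each compartment has a flat grey flip lid hinged along its edge nearer the tab, so it folds down away from the tab
- row_start (a point): point on the tray's centre line at the hinge of the first lid (tab end, 103 mm from the tray's origin), 33 mm above the bench, level with the tops of shut lids. Hinge axes lie 30 mm above the bench, 42 mm apart; an open lid rises to at most 67 mm above the bench
- row_end (a point): point on the tray's centre line at the free edge of the last lid when shut (plain end), 205 mm from row_start, 33 mm above the bench, level with the tops of shut lids
- lid1 (a joint): opening angle (rad) of lid 1 counted from the tab end, a flat plate 37 mm long, 42 wide, 3 thick: 0 is shut flat, 1.57 upright, 1.8 its stop. The lid stays at whatever angle it is left; its hinge takes 0.005 N m to turn
- lid2 (a joint): opening angle (rad) of lid 2 counted from the tab end, a flat plate 37 mm long, 42 wide, 3 thick: 0 is shut flat, 1.57 upright, 1.8 its stop. The lid stays at whatever angle it is left; its hinge takes 0.005 N m to turn
- lid3 (a joint): opening angle (rad) of lid 3 counted from the tab end, a flat plate 37 mm long, 42 wide, 3 thick: 0 is shut flat, 1.57 upright, 1.8 its stop. The lid stays at whatever angle it is left; its hinge takes 0.005 N m to turn
- lid4 (a joint): opening angle (rad) of lid 4 counted from the tab end, a flat plate 37 mm long, 42 wide, 3 thick: 0 is shut flat, 1.57 upright, 1.8 its stop. The lid stays at whatever angle it is left; its hinge takes 0.005 N m to turn
- lid5 (a joint): opening angle (rad) of lid 5 counted from the tab end, a flat plate 37 mm long, 42 wide, 3 thick: 0 is shut flat, 1.57 upright, 1.8 its stop. The lid stays at whatever angle it is left; its hinge takes 0.005 N m to turn
- bottle: small capped bottle, 48 mm across, 85 mm high, standing beside the tray, to be left alone. Origin at the centre of its underside
- tipbox: box of pipette tips, 116 x 78 mm, 52 mm high, beside the tray, to be left alone. Origin at the centre of its underside
- marker: marker pen lying on the bench, 132 mm long along its x, 13 mm thick, to be left alone. Origin under its middle

How it is judged (in metres and radians):
On the way, in this order (a step that is already met when the one before it is completed fails the run):
1. lid 1 from the tab end is folded shut (value of joint lid1 below 0.15 rad and value of joint each of lid2, lid3, lid4, lid5 above 0.15 rad), for 0.02 s.
2. lid 2 from the tab end is folded shut (value of joint lid2 below 0.15 rad and value of joint each of lid3, lid4, lid5 above 0.15 rad), for 0.02 s.
3. lid 3 from the tab end is folded shut (value of joint lid3 below 0.15 rad and value of joint each of lid4, lid5 above 0.15 rad), for 0.02 s.
4. lid 4 from the tab end is folded shut (value of joint lid4 below 0.15 rad and value of joint lid5 above 0.15 rad), for 0.02 s.
5. lid 5 from the tab end is folded shut (value of joint lid5 below 0.15 rad), for 0.02 s.
At the end, for the whole second after the job is handed in: all five lids are within 0.15 rad of shut; the tray stands flat, at rest, within 30 mm of where it was; bottle, tip box and marker pen are within 20 mm of where they were (value of joint each of lid1, lid2, lid3, lid4, lid5 below 0.15 rad and distance of tray from where it was at the start of the episode below 0.03 m and height (world z) of tray below 0.008 m and angle between tray's own z axis and vertical below 0.1 rad and linear speed of tray below 0.02 m/s and distance of each of bottle, tipbox, marker from where it was at the start of the episode below 0.02 m); the robot touches nothing.
It fails at once if the tray is lifted or tipped (height (world z) of tray above 0.008 m or angle between tray's own z axis and vertical above 0.1 rad).
It fails at once if the tray is shoved more than 30 mm (distance of tray from where it was at the start of the episode above 0.03 m).
It fails at once if the fingers or the arm press the tray or its lids hard (over 30 N) (contact force between any of the fingers, the arm and tray above 30 N).
It fails at once if the bottle, tip box or marker pen is displaced or lifted by more than 20 mm (distance of any of bottle, tipbox, marker from where it was at the start of the episode above 0.02 m).
It also fails if it takes over 40 s, if anything falls off the work surface, if the arm or the gripper's body presses on something with over 40 N, if the wrist force passes 120 N, or if a joint passes its speed limit or range.

## Working session

There is one attempt and no reset: what is moved stays moved. The work goes in short steps, Python scripts to look and compute and a tool call to move; the robot and the scene stay as the last step left them, time stands still between calls to the robot, and variables do not carry over. Pictures are saved under pics/ and viewed, about 8 in all and at most 12, crops included, and the job is handed in when it is done.

Besides the shell and the picture viewer there is one more tool, called after "Call:" by a JSON object that holds its "name" and its "arguments", one argument or row to a line. send_rows: Moves the arm, as the interface text tells. Its arguments: {"type":"object","properties":{"plan":{"type":"array"},"jaw":{"type":"number"},"force":{"type":"number"}},"required":["plan"]}

```bash
mkdir -p pics; cat > h.py <<'E'
import numpy as np, cv2
from plant import r
def pts(p,mask):
    z=p["range_z"]; v,u=np.nonzero(mask&(z>0)); d=z[v,u]
    K=p["mtx"]; c=np.stack([(u-K[0,2])*d/K[0,0],(v-K[1,2])*d/K[1,1],d,np.ones_like(d)])
    return (p["pose"]@c)[:3].T,u,v
E
python3 - <<'E'
from h import *
s=r.get_state(); print({k:np.round(s[k],3) for k in("time_s","tcp_pos","eef_rot","contact_force","gripper_width")})
for n in("top","side"):
    p=r.capture(n); cv2.imwrite(f"pics/{n}0.png",p["color"][:,:,::-1])
    for t in("tray","bottle","tipbox","marker","lid1"):
        for m in r.trace(p,t)[:2]:
            P,u,v=pts(p,m["mask"])
            if len(P): print(n,t,round(m["score"],2),np.round(m["uv"]),len(P),np.round(np.median(P,0),3),np.round(np.percentile(P,[2,98],axis=0),3).tolist())
            if t=="tray" : 
                for lo,hi in((.015,.034),(.04,.075)):
                    Q=P[(P[:,2]>lo)&(P[:,2]<hi)]
                    if len(Q)>9: print("  rect",lo,cv2.minAreaRect(Q[:,:2].astype(np.float32)*1000))
E
```

```text
{'time_s': np.float64(0.0), 'tcp_pos': array([0.201, 0.644, 0.245]), 'eef_rot': array([  95.132,   89.904, -102.168]), 'contact_force': array([0.282, 0.238, 0.223]), 'gripper_width': np.float64(0.088)}
top tray 0.78 [318. 215.] 2485 [ 0.53  -0.102  0.024] [[0.418, -0.124, 0.001], [0.641, -0.078, 0.067]]
  rect 0.015 ((526.8238525390625, -101.35845184326172), (46.64231491088867, 235.5758056640625), 88.64009094238281)
  rect 0.04 ((518.3409423828125, -101.2055435180664), (42.20293045043945, 172.96237182617188), 88.95418548583984)
top bottle 0.92 [384. 174.] 533 [ 0.606 -0.23   0.058] [[0.588, -0.258, 0.011], [0.631, -0.215, 0.087]]
top tipbox 0.56 [257. 204.] 2074 [0.543 0.025 0.044] [[0.489, -0.015, 0.002], [0.601, 0.066, 0.055]]
top tipbox 0.33 [315. 218.] 26 [ 0.515 -0.088  0.066] [[0.514, -0.098, 0.039], [0.517, -0.081, 0.069]]
top marker 0.73 [376. 237.] 396 [ 0.473 -0.225  0.012] [[0.412, -0.233, 0.0], [0.538, -0.22, 0.016]]
top lid1 0.6 [320. 233.] 233 [ 0.486 -0.101  0.049] [[0.474, -0.12, 0.033], [0.497, -0.081, 0.063]]
top lid1 0.58 [326. 260.] 31 [ 0.433 -0.107  0.066] [[0.4
[... 515 characters left out ...]
45361328), (135.08612060546875, 62.52059555053711), 23.639244079589844)
  rect 0.04 ((546.6759643554688, 27.629133224487305), (76.72105407714844, 115.49444580078125), 81.47245788574219)
side bottle 0.78 [293. 137.] 516 [ 0.606 -0.224  0.045] [[0.589, -0.296, 0.001], [0.632, -0.214, 0.087]]
side tipbox 0.6 [272. 211.] 2277 [0.538 0.048 0.044] [[0.487, -0.005, 0.005], [0.603, 0.071, 0.054]]
side marker 0.53 [341. 162.] 278 [ 0.481 -0.223  0.011] [[0.415, -0.23, 0.001], [0.539, -0.219, 0.015]]
side lid1 0.65 [322. 175.] 188 [ 0.486 -0.099  0.048] [[0.474, -0.132, 0.016], [0.498, -0.08, 0.063]]
side lid1 0.64 [290. 166.] 101 [ 0.564 -0.098  0.052] [[0.559, -0.115, 0.036], [0.568, -0.081, 0.067]]
```

```bash
python3 - <<'E'
import cv2,numpy as np
a=cv2.imread("pics/top0.png")[130:300,220:420]; b=cv2.imread("pics/side0.png")[100:260,220:420]
cv2.imwrite("pics/c0.png",np.hstack([cv2.resize(a,(400,340),interpolation=2),cv2.resize(b,(400,340),interpolation=2)]))
from h import *
p=r.capture("top")
P,u,v=pts(p,np.ones((384,512),bool))
Q=P[(abs(P[:,1]+.101)<.012)&(P[:,0]>.38)&(P[:,0]<.68)]
for x in np.arange(.385,.68,.006):
    z=Q[abs(Q[:,0]-x)<.003,2]
    if len(z): print(round(x,3),np.round([z.min(),np.median(z),z.max()],3),end=";")
E
```

```text
0.385 [-0.003  0.001  0.005];0.391 [-0.002  0.001  0.005];0.397 [-0.002  0.001  0.005];0.403 [-0.002  0.001  0.029];0.409 [0.025 0.028 0.032];0.415 [0.025 0.028 0.031];0.421 [0.024 0.028 0.03 ];0.427 [0.025 0.027 0.033];0.433 [0.003 0.057 0.071];0.439 [0.002 0.003 0.007];0.445 [0.001 0.006 0.022];0.451 [0.    0.023 0.026];0.457 [0.001 0.019 0.027];0.463 [-0.002  0.004  0.006];0.469 [-0.001  0.005  0.028];0.475 [0.03  0.036 0.041];0.481 [0.039 0.044 0.049];0.487 [0.045 0.052 0.056];0.493 [0.054 0.058 0.064];0.499 [0.017 0.061 0.062];0.505 [0.001 0.004 0.009];0.511 [-0.001  0.004  0.061];0.517 [0.022 0.053 0.07 ];0.523 [0.    0.003 0.006];0.529 [0.001 0.005 0.028];0.535 [0.002 0.021 0.025];0.541 [0.002 0.02  0.025];0.547 [-0.     0.004  0.007];0.553 [0.001 0.004 0.007];0.559 [0.006 0.035 0.048];0.565 [0.048 0.056 0.067];0.571 [0.064 0.066 0.069];0.577 [0.008 0.023 0.027];0.583 [0.001 0.022 0.025];0.589 [0.    0.003 0.006];0.595 [-0.     0.004  0.006];0.601 [-0.001  0.043  0.07 ];0.607 [0.065 0.065 0.067];0.613 [0.016 0.02  0.028];0.619 [0.004 0.022 0.027];0.625 [0.003 0.02  0.026];0.631 [0.    0.004 0.007];0.637 [0.    0.004 0.007];0.643 [0.    0.018 0.033];0.649 [-0.001  0.     0.004];0.655 [-0.002  0.001  0.005];0.661 [-0.003  0.001  0.003];0.667 [-0.003  0.001  0.003];0.673 [-0.004  0.     0.003];0.679 [-0.003  0.     0.004];
```

View pics/c0.png

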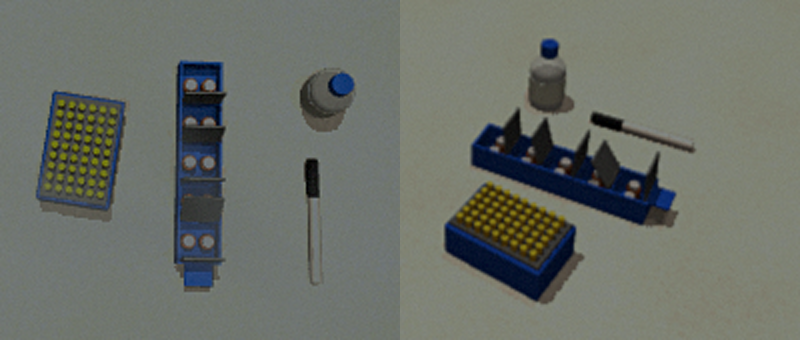

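```bash
cat >> h.py <<'E'
from scipy.spatial.transform import Rotation as Ro
def goto(T,sgn,pos=None,yaw=-1.3):
    s=r.get_state(); R=Ro.from_euler("xyz",s["eef_rot"],degrees=True)
    t=np.radians(yaw); y=sgn*np.array([-np.sin(t),np.cos(t),0]); x=np.array([0,0,-1.])
    G=Ro.from_matrix(np.stack([x,y,np.cross(x,y)],1))
    w=(R.inv()*G).as_rotvec()
    d=R.inv().apply(np.array(T)-s["tcp_pos"])
    print("t",round(float(s["time_s"]),2),"tcp",np.round(s["tcp_pos"],4),"F",np.round(s["contact_force"],2),"shift",np.round(d/.15,3),"turn",np.round(w/(np.pi/4),3),"deg",np.round(np.degrees(w),1))
    return R
E
python3 - <<'E'
from h import *
for s in(1,-1): R=goto([.398,-.098,.12],s)
print(np.round(R.as_matrix(),3)); print(r.get_state()["joints"])
E
```

```text
t 0.65 tcp [0.2006 0.6445 0.2456] F [-0.23  0.82 -0.58] shift [ 0.837  4.335 -2.728] turn [ 3.645  0.    -0.   ] deg [164.   0.  -0.]
t 0.65 tcp [0.2006 0.6445 0.2456] F [-0.23  0.82 -0.58] shift [ 0.837  4.335 -2.728] turn [-0.355  0.     0.   ] deg [-16.   0.   0.]
[[-0.    -0.297 -0.955]
 [ 0.    -0.955  0.297]
 [-1.    -0.     0.   ]]
[ 8.92163342e+01  2.05428483e+01  6.80694046e-01 -1.58507495e-03
 -7.01361736e+01 -1.65089146e+01]
```

Call:
{"name": "send_rows", "arguments": {
  "plan": [
    [[0,0.3,-0.3],[-0.1,0,0]],
    [[0,0.6,-0.6],[-0.2,0,0]],
    [[0,0.9,-0.9],[-0.3,0,0]],
    [[0,1,-1],[-0.355,0,0]],
    [[0,1,-1],[-0.355,0,0]]
  ],
  "jaw": -1,
  "force": 5
}}

```text
time_s: 1.15
tcp_pos: [0.3005, 0.4528, 0.2462]
eef_rot: [-71.8, 90.0, 106.8]
contact_force: [0.6, 0.6, -0.6]
gripper_width: 0.0533
```

Call:
{"name": "send_rows", "arguments": {
  "plan": [
    [[0,0.25,-0.25],[0,0,0]],
    [[0,0.5,-0.5],[0,0,0]],
    [[0,0.75,-0.75],[0,0,0]],
    [[0,1,-1],[0,0,0]],
    [[0,1,-1],[0,0,0]]
  ]
}}

```text
time_s: 1.65
tcp_pos: [0.449, 0.2965, 0.2464]
eef_rot: [-143.6, 90.0, 34.8]
contact_force: [-0.8, -0.2, -0.7]
gripper_width: 0.0132
```

Call:
{"name": "send_rows", "arguments": {
  "plan": [
    [[0,0.25,0],[0,0,0]],
    [[0,0.5,0],[0,0,0]],
    [[0,0.75,0],[0,0,0]],
    [[0,1,0],[0,0,0]],
    [[0,1,0],[0,0,0]]
  ]
}}

```text
time_s: 2.15
tcp_pos: [0.4444, 0.1436, 0.2468]
eef_rot: [-131.2, 90.0, 47.1]
contact_force: [0.6, 0.7, 0.6]
gripper_width: 0.0001
```

Call:
{"name": "send_rows", "arguments": {
  "plan": [
    [[0,0.25,0],[0,0,0]],
    [[0,0.5,0],[0,0,0]],
    [[0,0.75,0],[0,0,0]],
    [[0,1,0],[0,0,0]],
    [[0,1,0],[0,0,0]]
  ]
}}

```text
time_s: 2.65
tcp_pos: [0.4396, -0.0089, 0.2469]
eef_rot: [-152.9, 90.0, 25.3]
contact_force: [0.4, 1.1, -0.2]
gripper_width: 0.0005
```

```bash
python3 -c "
from h import *
goto([.400,-.098,.12],-1)
print(r.get_state()['joints'].round(1) if hasattr(r.get_state()['joints'],'round') else r.get_state()['joints'],r.get_state()['gripper_width'])"
```

```text
t 2.65 tcp [ 0.4396 -0.0089  0.2469] F [ 0.35  1.09 -0.23] shift [0.846 0.602 0.245] turn [-0.013 -0.001  0.   ] deg [-0.6 -0.   0. ]
[ 24.7  -2.4 -27.2  -0.  -65.2  63.4] 0.0004895344284028952
```

Call:
{"name": "send_rows", "arguments": {
  "plan": [
    [[0.2,0.2,0.2],[0,0,0]],
    [[0.4,0.4,0.4],[-0.013,0,0]],
    [[0.6,0.6,0.22],[-0.013,0,0]],
    [[0.82,0.602,0.22],[-0.013,0,0]],
    [[0.82,0.602,0.22],[-0.013,0,0]]
  ]
}}

```text
time_s: 3.15
tcp_pos: [0.4015, -0.0988, 0.1207]
eef_rot: [5.7, 89.7, -175.8]
contact_force: [-0.1, -1.1, 1.1]
gripper_width: 0.0003
```

```bash
python3 -c "
from h import *
goto([.405,-.0985,.055],-1)"
```

```text
t 3.15 tcp [ 0.4015 -0.0988  0.1207] F [-0.1  -1.13  1.06] shift [ 0.438 -0.003 -0.026] turn [-0.003  0.008 -0.001] deg [-0.1  0.3 -0. ]
```

Call:
{"name": "send_rows", "arguments": {
  "plan": [
    [[0.1,0,-0.02],[0,0,0]],
    [[0.2,0,-0.02],[0,0,0]],
    [[0.3,0,-0.02],[0,0.008,0]],
    [[0.4,0,-0.02],[0,0.008,0]],
    [[0.435,0,-0.02],[0,0.008,0]]
  ]
}}

```text
time_s: 3.65
tcp_pos: [0.4047, -0.0979, 0.0556]
eef_rot: [78.4, 90.0, -102.9]
contact_force: [0.1, 0.8, -0.1]
gripper_width: 0.0005
```

```bash
python3 - <<'E'
from h import *
goto([.445,-.0993,.055],-1)
p=r.capture("side"); cv2.imwrite("pics/c1.png",cv2.resize(p["color"][60:260,200:440,::-1],None,fx=3,fy=3))
E
```

```text
t 3.65 tcp [ 0.4047 -0.0979  0.0556] F [ 0.06  0.8  -0.14] shift [ 0.004  0.003 -0.269] turn [-0.001  0.    -0.001] deg [-0.1  0.  -0. ]
```

View pics/c1.png

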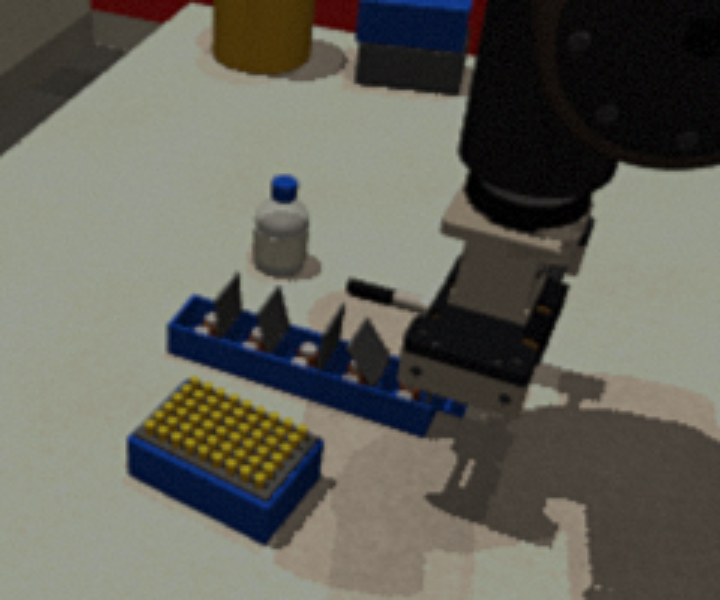

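The gripper stands over the tab (about 460,405 in the crop), with lids 2–5 in view still open. I'll start the sweep.

Call:
{"name": "send_rows", "arguments": {
  "plan": [
    [[0.002,0,-0.05],[0,0,0]],
    [[0.004,0,-0.1],[0,0,0]],
    [[0.004,0.002,-0.16],[0,0,0]],
    [[0.004,0.003,-0.21],[0,0,0]],
    [[0.004,0.003,-0.27],[0,0,0]]
  ]
}}

```text
time_s: 4.2
tcp_pos: [0.4459, -0.0995, 0.0549]
eef_rot: [79.8, 90.0, -101.6]
contact_force: [-0.2, -0.3, -0.3]
gripper_width: 0.0006
```

```bash
python3 - <<'E'
from h import *
goto([.485,-.1003,.055],-1)
E
```

```text
t 4.2 tcp [ 0.4459 -0.0995  0.0549] F [-0.15 -0.32 -0.27] shift [-0.001 -0.001 -0.261] turn [-0.002  0.    -0.001] deg [-0.1  0.  -0. ]
```

Call:
{"name": "send_rows", "arguments": {
  "plan": [
    [[0,0,-0.05],[0,0,0]],
    [[0,0,-0.1],[0,0,0]],
    [[0,0,-0.16],[0,0,0]],
    [[0,0,-0.21],[0,0,0]],
    [[0,0,-0.26],[0,0,0]]
  ]
}}

```text
time_s: 4.7
tcp_pos: [0.4855, -0.1005, 0.0548]
eef_rot: [74.6, 90.0, -106.8]
contact_force: [-0.0, 0.6, 0.0]
gripper_width: 0.0005
```

```bash
python3 - <<'E'
from h import *
goto([.525,-.1012,.055],-1)
p=r.capture("side"); cv2.imwrite("pics/c2.png",cv2.resize(p["color"][120:250,240:400,::-1],None,fx=4,fy=4))
E
```

```text
t 4.7 tcp [ 0.4855 -0.1005  0.0548] F [-0.    0.62  0.02] shift [-0.001 -0.002 -0.263] turn [-0.002  0.    -0.001] deg [-0.1  0.  -0. ]
```

View pics/c2.png

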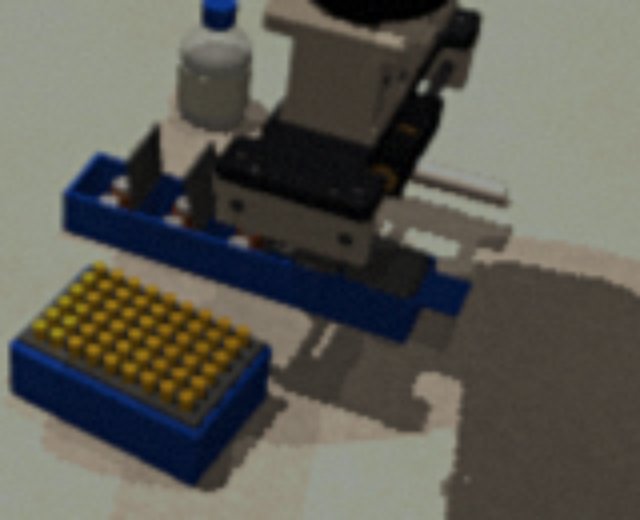

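Lid 1 (about 400,275) looks flat and shut, lids 4 and 5 (195,185 and 145,165) are still up, and the tray has not visibly moved. I'll continue.

Call:
{"name": "send_rows", "arguments": {
  "plan": [
    [[0,0,-0.05],[0,0,0]],
    [[0,0,-0.1],[0,0,0]],
    [[0,0,-0.16],[0,0,0]],
    [[0,0,-0.21],[0,0,0]],
    [[0,0,-0.26],[0,0,0]]
  ]
}}

```text
time_s: 5.25
tcp_pos: [0.5266, -0.1014, 0.055]
eef_rot: [136.2, 89.9, -45.1]
contact_force: [0.4, 0.1, 0.0]
gripper_width: 0.0009
```

Call:
{"name": "send_rows", "arguments": {
  "plan": [
    [[0,0,-0.05],[0,0,0]],
    [[0,0,-0.1],[0,0,0]],
    [[0,0,-0.16],[0,0,0]],
    [[0,0,-0.21],[0,0,0]],
    [[0,0,-0.26],[0,0,0]]
  ]
}}

```text
time_s: 5.75
tcp_pos: [0.5663, -0.1023, 0.055]
eef_rot: [134.3, 89.9, -47.0]
contact_force: [-0.6, 0.1, -0.1]
gripper_width: 0.0004
```

```bash
python3 - <<'E'
from h import *
goto([.605,-.103,.055],-1)
p=r.capture("side"); cv2.imwrite("pics/c3.png",cv2.resize(p["color"][120:250,240:400,::-1],None,fx=4,fy=4))
E
```

```text
t 5.75 tcp [ 0.5663 -0.1023  0.055 ] F [-0.63  0.08 -0.13] shift [ 0.    -0.002 -0.258] turn [-0.001 -0.001 -0.001] deg [-0.1 -0.1 -0.1]
```

View pics/c3.png

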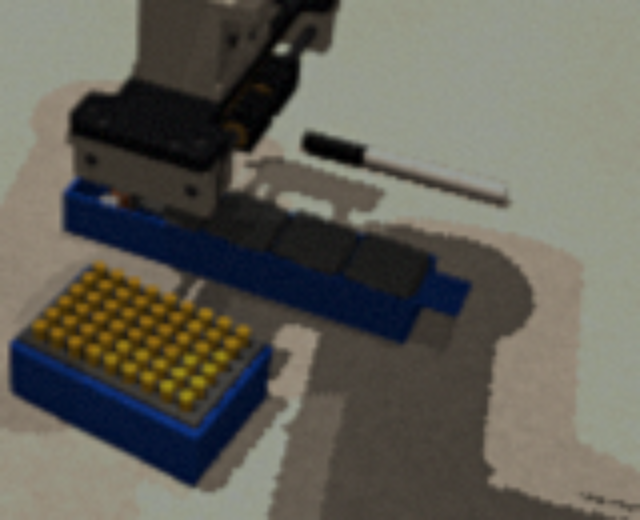

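Lids 1–3 (390,265; 315,240; 245,220) are shut and the tray is where it was. Two more strokes should do it, ending at x ≈ 0.648 with the leading edge just past the last lid. Then I'll lift.

Call:
{"name": "send_rows", "arguments": {
  "plan": [
    [[0,0,-0.05],[0,0,0]],
    [[0,0,-0.1],[0,0,0]],
    [[0,0,-0.16],[0,0,0]],
    [[0,0,-0.21],[0,0,0]],
    [[0,0,-0.26],[0,0,0]]
  ]
}}

```text
time_s: 6.3
tcp_pos: [0.6072, -0.1032, 0.0551]
eef_rot: [148.4, 89.9, -32.9]
contact_force: [-0.1, 0.1, 0.4]
gripper_width: 0.0002
```

Call:
{"name": "send_rows", "arguments": {
  "plan": [
    [[0,0,-0.05],[0,0,0]],
    [[0,0,-0.1],[0,0,0]],
    [[0,0,-0.16],[0,0,0]],
    [[0,0,-0.22],[0,0,0]],
    [[0,0,-0.28],[0,0,0]]
  ]
}}

```text
time_s: 6.8
tcp_pos: [0.65, -0.1042, 0.0552]
eef_rot: [149.1, 89.9, -32.2]
contact_force: [0.1, -0.0, 0.3]
gripper_width: 0.0005
```

Call:
{"name": "send_rows", "arguments": {
  "plan": [
    [[0,0,0],[0,0,0]],
    [[-0.1,0,0],[0,0,0]],
    [[-0.4,0,0],[0,0,0]],
    [[-0.7,0,0],[0,0,0]],
    [[-1,0,0],[0,0,0]]
  ]
}}

```text
time_s: 7.3
tcp_pos: [0.6491, -0.1042, 0.2081]
eef_rot: [150.7, 89.9, -30.6]
contact_force: [0.8, 0.0, -0.2]
gripper_width: 0.0003
```

```bash
python3 - <<'E'
from h import *
goto([.605,-.103,.055],-1)
p=r.capture("side"); cv2.imwrite("pics/c4.png",cv2.resize(p["color"][120:250,240:400,::-1],None,fx=4,fy=4))
P,u,v=pts(p,np.ones((384,512),bool))
Q=P[(abs(P[:,1]+.101)<.014)&(P[:,0]>.4)&(P[:,0]<.66)&(P[:,2]<.1)]
for x in np.arange(.403,.66,.008):
    z=Q[abs(Q[:,0]-x)<.004,2]
    if len(z): print(round(x,3),np.round([np.median(z),z.max()],3),end=";")
for t in("tray","bottle","tipbox","marker"):
    for m in r.trace(p,t)[:1]:
        A,_,_=pts(p,m["mask"]); print(t,np.round(np.median(A,0),3),np.round(np.percentile(A,[2,98],axis=0),3).tolist())
E
```

```text
t 7.3 tcp [ 0.6491 -0.1042  0.2081] F [ 0.79  0.04 -0.16] shift [ 1.02  -0.002  0.297] turn [-0.001 -0.003 -0.002] deg [-0.  -0.1 -0.1]
0.403 [0.001 0.028];0.411 [0.015 0.03 ];0.419 [0.026 0.029];0.427 [0.027 0.032];0.435 [0.034 0.036];0.443 [0.035 0.037];0.451 [0.035 0.037];0.459 [0.036 0.039];0.467 [0.037 0.038];0.475 [0.034 0.036];0.483 [0.035 0.037];0.491 [0.035 0.037];0.499 [0.036 0.037];0.507 [0.036 0.038];0.515 [0.033 0.037];0.523 [0.035 0.037];0.531 [0.035 0.038];0.539 [0.036 0.037];0.547 [0.036 0.037];0.555 [0.034 0.038];0.563 [0.035 0.037];0.571 [0.035 0.037];0.579 [0.035 0.037];0.587 [0.036 0.039];0.595 [0.036 0.039];0.603 [0.034 0.037];0.611 [0.035 0.037];0.619 [0.036 0.037];0.627 [0.036 0.038];0.635 [0.036 0.039];0.643 [0.031 0.035];0.651 [0.002 0.002];0.659 [0.002 0.004];tray [ 0.524 -0.084  0.031] [[0.415, -0.122, 0.001], [0.641, -0.076, 0.037]]
bottle [ 0.607 -0.224  0.046] [[0.588, -0.248, 0.003], [0.632, -0.214, 0.087]]
tipbox [0.538 0.047 0.044] [[0.487, -0.006, 0.007], [0.601, 0.071, 0.054]]
marker [ 0.477 -0.223  0.011] [[0.415, -0.228, 0.003], [0.539, -0.219, 0.015]]
```

View pics/c4.png

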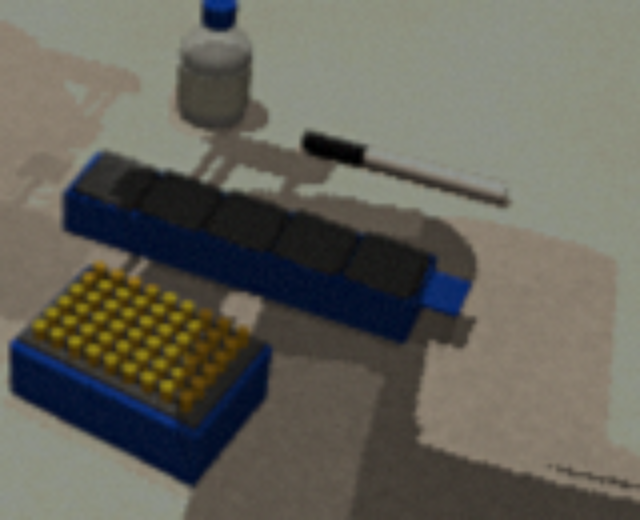

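All five lids, from (390,265) to (115,180), lie flat. They rise about 2–3 mm over their length, roughly 0.07 rad, and nothing else has moved.

```bash
python3 -c "
from h import *
print(r.close_job())"
```

```text
the job is handed in; nothing more can be done
None
```

All five lids are folded shut and the job is handed in; the hand-in gives no verdict. I closed the fingers and swept them along the row from the tab end to the plain end. The tips stayed about 36 mm above the bench, at about 80 mm/s. I then lifted clear at 7.3 s.

- **Lids:** the last depth picture shows each rising about 2–3 mm along its length, roughly 0.07 rad against the 0.15 limit. Pictures during the sweep showed them closing in order, tab end first. I did not photograph the moments lids 4 and 5 closed.
- **Force:** the readings at the end of each stroke were within sensor noise, under about 1 N.
- **Tray and neighbours:** the tray's ends, the bottle, the tip box and the marker all measured within a few millimetres of where they started. The gripper was about 150 mm above the lids when I handed in.

No check failed or disagreed.

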